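# Latch the filter drawer of the fume extractor

### The arm

A 6-joint arm with a two-finger parallel gripper is mounted at the origin on the work surface. World frame = base frame: x ahead of the robot, y to its left, z up, the work surface at z = 0. Lengths are in m, angles in rad, forces in N, time in s.
With the tool pointing down it reaches from about 0.225 to 0.875 m from the base axis. Payload 3.4 kg.
Tool frame: the origin (TCP) lies between the finger pads; the fingertips stand 25 mm ahead of it and the grasp point (between the pads) lies 6 mm ahead of it (manip.tips_ahead is the distance from the TCP to the fingertips, in m); z points along the fingers, x is the direction in which the jaws open and shut, and the axes are right-handed (so a half turn about z gives the same grasp; the last joint's range is limited). The gripper opens to 85 mm and grips with 20 to 120 N. Pads are 22 mm wide; open, the fingers measure 114 mm over their backs; the gripper's body (76 mm by 85 mm) begins 54 mm behind the grasp point. The pads swing forward as they close: fully open they stand 13 mm farther back than shut.
Start: joints at [-1.234, 0.276, 1.505, -0, 1.361, -0.121], TCP at [0.254, -0.516, 0.256] pointing down, gripper open.
Joint ranges: [-2.89, 2.89], [-0.75, 2.08], [0.22, 2.7], [-1.18, 4.32], [0.11, 2.71], [-2.7, 2.7]. Speed limits (rad/s): [2.57, 2.57, 3.14, 3.14, 3.14, 3.14].

### API

Orientations are given as a unit quaternion [w, x, y, z].
In Python, from rig import manip gives the robot as it stands. The module is installed in compiled form; this text tells all that it offers.
- The arm moves only by the tool send_rows, never from a script. Its argument "plan" is a list of rows, each an object with "linear": the shift along the tool's x, y, z in m, a list of three; "delta_rot": the turn, a rotation vector about the tool's x, y, z in degrees, a list of three; "fingers": the finger opening in m, from 0 to 0.0854. A call has 1 to 12 rows; each row shifts and turns the pose as measured when the row begins, along the tool's axes as they then stand; what a row does not reach is not made up. A row lasts 1/12 s, in which the tool goes at most 41.7 mm and 7.16 degrees, less where a joint would pass 70% of its speed; a pose out of reach is approached as far as the arm can. A call with a gripper value outside its range is refused whole. The fingers move at their own pace and stop on an object; "force" is the grip in N (left out, the last holds). Time passes only in rows, so rows that do not move let the fingers close. It gives the time, the measured TCP pose, the force and the opening at its end, in the units of the state.
- manip.get_state(): the state, without advancing time (a new reading comes with each control period).
- manip.get_image(name): name is "scene" or "top"; returns the picture (384x512x3 uint8, red, green, blue); there is no depth.
- manip.camera_info(name): a dict with "K" (3x3 intrinsics, pixels), "rvec" (rotation vector, rad) and "tvec" (3), from world to camera coordinates, as OpenCV has them. Camera axes: x right, y down, z forward; pixel columns grow to the right and rows downward; lengths in m; the calibration is good to about 2 mm. A picture is of the moment at which its call begins. camera_info takes no time and is no camera call.
- manip.sign_off(): hands the job in, once; it reports no verdict.
Trained networks look in the newest picture that a camera, given by its name, has taken for a name from the list of things; names that differ only in an ending like _2 or _b are one class to them, and where a whole thing is asked for, a point or a joint stands for the part that bears it (a point fixed in the world has none). Each returns a list of dicts, best first, with "p" (0 to 1); they miss things now and then, are a little off and sometimes report something else, mostly with a low value. They report only what shows in the picture. A call takes as long as a camera call.
- manip.find_in(thing, camera): "extent" ([left, top, right, bottom] in pixels, round what is visible of it).
- manip.masks_of(thing, camera): "pixels" (384x512 bool, what is visible of it) and "extent" ([left, top, right, bottom] in pixels, round what is visible of it).
The state is a dict: "clock": time; "qpos": joint angles; "qd": joint speeds; "effort": joint torques, N m; "position": TCP position; "ee_rot": TCP orientation; "contact_force": force on the tool from outside, world axes, zero at the start; "moment": the same for the moment, N m; "width": finger opening in m.
Only numpy, scipy, OpenCV 4.12 (cv2) and the standard library are available. Lean on these libraries where they do the work, as an engineer would, in place of code of your own. Each camera call takes 0.05 s, during which the arm holds its last target. There are 200 camera calls.

### The job

Push the filter drawer of the white fume-filter box fully home. Then swing the raised claw of the draw latch down so that its hook lies beyond the keeper on the drawer front, and throw the latch lever over centre until it lies fully down, so that the claw pulls on the keeper and holds the drawer shut. Let go, and leave everything else on the bench where it stands.

Things in the scene. Friction and masses are not known exactly. Their poses are not given: they have to be found in the camera images.
- filter_box: White fixed fume-filter box, 244 mm long (x), 220 wide (y), top 100 mm above the bench. Origin on the bench below the lever hinge; +x is the way the drawer comes out, z up. It spans x -170 to +74 mm, with a hose port to -200. The latch lies and moves in the plane y = 0. A loose eraser lies on top near the rear, 70 to 85 mm to the +y side. Others stand beyond the +y side and ahead of the drawer
- drawer (a joint): How far the filter drawer stands out, m: 0 = fully home (hard stop), up to 0.07. It slides along the box's local x with about 3 N of friction and stays where it is left
- drawer_face (a point): Middle of the outer face of the drawer front, a rigid white plate 220 mm wide (y), 20 thick, from 8 to 92 mm above the bench; the point is 50 mm above the bench, at box x = 98 mm when the drawer is home. The raised claw leans over its middle, so push 75 mm to one side (the -y side is clear of bystanders)
- keeper_edge (a point): Top outer edge of the keeper, a steel ridge 34 mm wide (y), 8 thick, on the middle of the drawer front, about 122 mm above the bench; it leans 0.2 rad outward so that the hook cannot slip up. Axes as the box. It is sprung: the hook can pull it towards the lever against 8 N per mm
- keeper (a joint): How far the latch has pulled the sprung keeper towards the lever, m: 0 = no pull, about 0.005 when properly latched, stop at 0.010
- lever (a joint): Lever angle, rad: 0 = down and latched, flat on the box, pointing to box -x; 1.57 = straight up; more leans towards the drawer, stop at 2.3. Stays where it is left (0.15 N m). Over centre at about 0.45; below that the keeper's pull snaps and holds it down. Takes under 8 N at its end. The claw reaches beyond the keeper of a closed drawer only with the lever at about 1.6 or more
- lever_hinge (a point): The lever's fixed hinge axis (along box y), 124 mm above the bench
- lever_end (a point): Middle of the round bar (14 mm thick, 40 mm wide across y) at the free end of the steel lever, 108 mm from its hinge; the lever's flat arm is 26 mm wide and 6 mm thick. When latched the point is 128 mm above the bench
- claw (a joint): Claw angle against the lever, rad: 0 when latched; the claw's slope above level (nose up, towards the drawer) is this minus the lever angle; it starts steeply nose-up, 0.9 to 1.3 rad. The pivot is stiff (0.055 N m): the raised claw stays up, but tipped below a slope of about 0.7 its weight (100 g) lowers it slowly by itself until it lies on what is below
- claw_pivot (a point): The claw's pivot axis (along box y), carried by the lever 36 mm from the lever's hinge. The steel claw is 18 mm wide at its nose and 35 mm wide at its arms; the hook points down from its far end, its inner face 120 mm from this pivot
- claw_lip (a point): Inner lower edge of the hook, 117.5 mm along the claw from its pivot, 14.5 mm below the pivot line. Hooked = this edge is beyond the keeper (on its box +x side) and lower than the keeper's top. With the lever at its start angle the claw comes down on the keeper at a slope of about -0.4 to -0.45 rad
- claw_bar (a point): Centre of the black round cross-bar (16 mm thick, 50 mm long along box y) on a stalk on top of the claw's nose, 116 mm along the claw and 37 mm above the pivot line, so 121.8 mm from the pivot, at 0.309 rad above the claw's slope. Push it over and follow it down with closed fingertips (under 2 N); squeezed, it does not turn in the fingers and drags the lever along

How it is judged:
On the way, in this order (a step that is already met when the one before it is completed fails the run):
1. the drawer is pushed home, within 4 mm (value of joint drawer below 0.004 m), for 0.2 s.
2. the claw's hook is down beyond the keeper, its lower edge at least 3 mm below the keeper's top (z of claw_lip in the frame of keeper_edge below -0.003 m and x of claw_lip in the frame of keeper_edge between -0.006 and 0.06 m), for 0.2 s.
At the end, for the whole second after the job is handed in: Lever down within 0.1 rad of its stop, drawer home within 4 mm, the claw's hook behind the keeper with its lower edge at least 3 mm below the keeper's top, and pulling the sprung keeper by at least 2 mm (value of joint lever below 0.1 rad and value of joint drawer below 0.004 m and value of joint keeper above 0.002 m and z of claw_lip in the frame of keeper_edge below -0.003 m and x of claw_lip in the frame of keeper_edge above -0.008 m); the robot touches nothing.
It fails at once if a bystander on the bench or on the box is shifted more than 30 mm (distance of any of eraser, solvent, jar, map_weight, dish, brush, tray_box from where it was at the start of the episode above 0.03 m).
It also fails if it takes over 58 s, if anything falls off the work surface, if the arm or the gripper's body presses on something with over 40 N, if the wrist force passes 120 N, or if a joint passes its speed limit or range.

## Working session

There is one attempt and no reset: what is moved stays moved. The work goes in short steps, Python scripts to look and compute and a tool call to move; the robot and the scene stay as the last step left them, time stands still between calls to the robot, and variables do not carry over. Pictures are saved under pics/ and viewed, about 8 in all and at most 12, crops included, and the job is handed in when it is done.

Besides the shell and the picture viewer there is one more tool, called after "Call:" as name(argument=value, ...), one argument or row to a line, values as JSON. send_rows: Moves the arm, as the interface text tells. Its arguments: {"type":"object","properties":{"plan":{"type":"array","items":{"type":"object","properties":{"linear":{"type":"array","items":{"type":"number"}},"delta_rot":{"type":"array","items":{"type":"number"}},"fingers":{"type":"number"}}}},"force":{"type":"number"}},"required":["plan"]}

```bash
mkdir -p pics; cat > h.py <<'E'
import numpy as np, cv2
from rig import manip
def snap(n,f):
    im=manip.get_image(n); cv2.imwrite('pics/'+f,im[:,:,::-1]); return im
def cam(n):
    c=manip.camera_info(n); R=cv2.Rodrigues(np.array(c['rvec'],float))[0]
    return np.array(c['K'],float),R,np.array(c['tvec'],float).ravel()
def proj(P,n):
    K,R,t=cam(n); q=(np.atleast_2d(P)@R.T+t)@K.T; return q[:,:2]/q[:,2:]
def atz(uv,z,n):
    K,R,t=cam(n); d=R.T@np.linalg.inv(K)@np.array([*uv,1.]); C=-R.T@t
    return C+d*(z-C[2])/d[2]
E
python3 - <<'E'
from h import *
a=snap('scene','s1.png');b=snap('top','t1.png')
cv2.imwrite('pics/a1.png',cv2.resize(np.hstack([a,b]),(800,300))[:,:,::-1])
for n in('scene','top'):
    K,R,t=cam(n);print(n,K[0,0],-R.T@t,R[2])
    for th in('filter_box','drawer_face','keeper_edge','lever_end','claw_bar','claw','eraser'):
        print(th,[(np.round(r['extent']).tolist(),round(r['p'],2)) for r in manip.find_in(th,n)[:2]])
print(manip.get_state())
E
```

```text
scene 373.88392328879405 [ 1.03288039 -0.21778167  0.52170285] [-0.66518126  0.41224337 -0.62256669]
filter_box [([176.0, 98.0, 364.0, 342.0], 0.73), ([228.0, 96.0, 268.0, 187.0], 0.7)]
drawer_face [([174.0, 160.0, 287.0, 220.0], 0.65)]
keeper_edge [([223.0, 162.0, 242.0, 177.0], 0.57), ([229.0, 97.0, 269.0, 186.0], 0.27)]
lever_end [([231.0, 99.0, 268.0, 205.0], 0.86), ([227.0, 96.0, 268.0, 184.0], 0.74)]
claw_bar [([228.0, 93.0, 265.0, 186.0], 0.67)]
claw [([230.0, 97.0, 268.0, 184.0], 0.98), ([177.0, 95.0, 365.0, 345.0], 0.69)]Traceback (most recent call last):
  File "<stdin>", line 7, in <module>
ValueError: it knows: claw, claw_bar, claw_lip, claw_pivot, drawer, drawer_face, filter_box, keeper, keeper_edge, lever, lever_end, lever_hinge
```

View pics/s1.png

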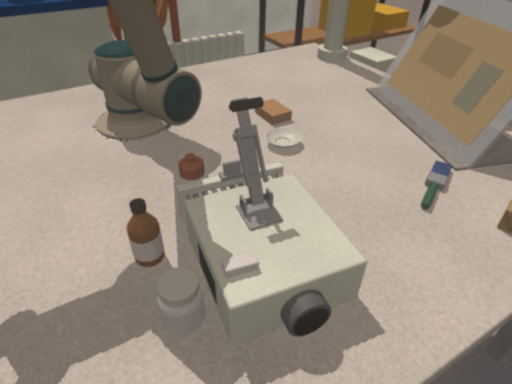

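View pics/t1.png

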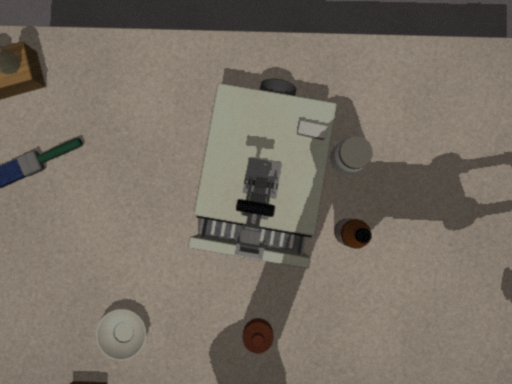

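```bash
python3 - <<'E'
from h import *
np.set_printoptions(precision=4,suppress=True)
print(cam('top')[1],cam('top')[2],cam('top')[0][0,0])
for n in['top']:
    for th in('drawer_face','keeper_edge','lever_end','claw_bar','claw','lever_hinge'):
      try: print(th,[(np.round(r['extent']).tolist(),round(r['p'],2)) for r in manip.find_in(th,n)[:2]])
      except Exception as e: print(th,e)
for uv in[(218,86),(335,101),(196,218),(311,236)]: print(uv,atz(uv,.1,'top'))
for uv in[(191,241),(307,264)]: print(uv,atz(uv,.092,'top'))
for uv in[(258,336),(122,335),(355,234)]: print(uv,atz(uv,.03,'top'))
print(manip.get_state())
a=cv2.imread('pics/t1.png')[70:280,170:380];cv2.imwrite('pics/t1c.png',cv2.resize(a,(600,600),interpolation=3))
a=cv2.imread('pics/s1.png')[80:350,160:375];cv2.imwrite('pics/s1c.png',cv2.resize(a,None,fx=2.2,fy=2.2,interpolation=3))
E
```

```text
[[ 0.0276 -0.9996 -0.0044]
 [-0.9982 -0.0274 -0.0542]
 [ 0.0541  0.0059 -0.9985]] [0.0284 0.6154 0.7324] 373.6826648330859
drawer_face [([191.0, 221.0, 310.0, 268.0], 0.81), ([236.0, 178.0, 273.0, 241.0], 0.28)]
keeper_edge [([239.0, 251.0, 258.0, 254.0], 0.73)]
lever_end [([237.0, 178.0, 275.0, 246.0], 0.66)]
claw_bar [([236.0, 180.0, 272.0, 243.0], 0.8)]
claw [([238.0, 178.0, 273.0, 245.0], 0.82)]
lever_hinge [([188.0, 80.0, 337.0, 268.0], 0.69)]
(218, 86) [0.7954 0.123  0.1   ]
(335, 101) [ 0.7735 -0.0889  0.1   ]
(196, 218) [0.5562 0.1541 0.1   ]
(311, 236) [ 0.5301 -0.0505  0.1   ]
(191, 241) [0.5147 0.1629 0.092 ]
(307, 264) [ 0.4797 -0.0455  0.092 ]
(258, 336) [0.3309 0.0381 0.03  ]
(122, 335) [0.3251 0.3008 0.03  ]
(355, 234) [ 0.5318 -0.146   0.03  ]
{'clock': 0.7, 'qpos': array([-1.234 ,  0.2758,  1.5049,  0.    ,  1.3607, -0.121 ]), 'qd': array([-0.0001, -0.0004,  0.0001,  0.0009, -0.0008,  0.001 ]), 'effort': array([  0.0002, -41.6504, -24.605 ,  -0.0001,   0.0001,   0.    ]), 'position': array([ 0.2542, -0.5158,  0.2564]), 'ee_rot': array([ 0.    ,  0.8491, -0.5282,  0.0001]), 'contact_force': array([-0.1648,  0.2528,  0.4848]), 'moment': array([ 0.0116,  0.0303, -0.0411]), 'width': 0.08555660443854218}
```

View pics/t1c.png

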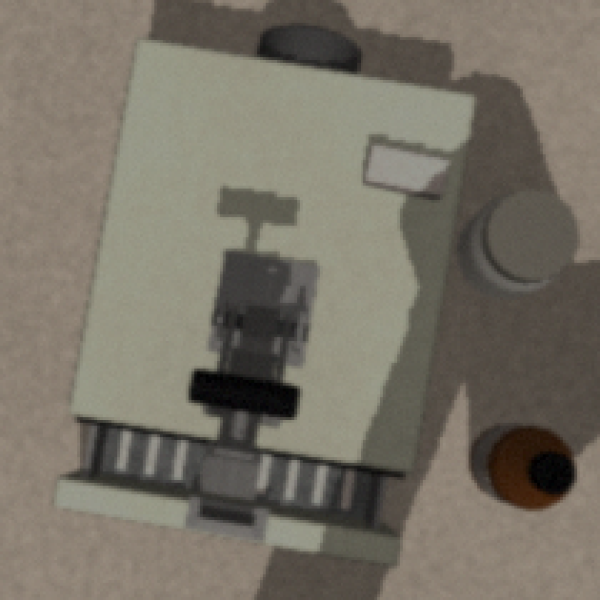

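View pics/s1c.png

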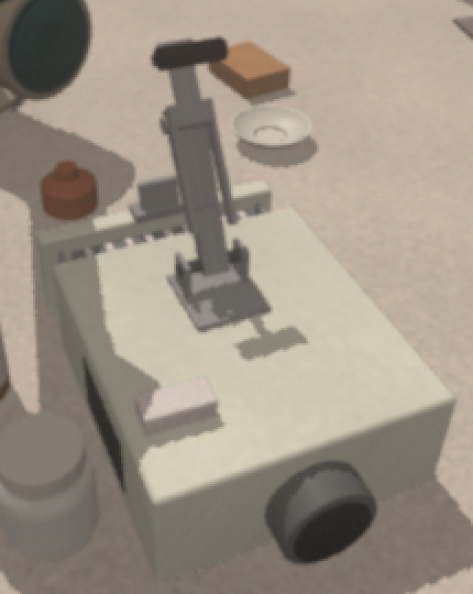

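```bash
cat > fit.py <<'E'
from h import *
from scipy.optimize import least_squares
T=lambda p:np.array([170+p[0]/2.857,70+p[1]/2.857]); S=lambda p:np.array([160+p[0]/2.2,80+p[1]/2.2])
box=[(-.17,-.11,.1),(-.17,.11,.1),(.074,-.11,.1),(.074,.11,.1)]
top=[T(p) for p in[(140,40),(475,95),(75,415),(403,470)]]
sc=[S(p) for p in[(452,400),(152,500),(290,210),(57,262)]]
def W(P,b):
    P=np.atleast_2d(P);a=np.pi-b[2];ex=np.array([np.cos(a),np.sin(a)]);ey=np.array([-ex[1],ex[0]])
    return np.c_[b[:2]+P[:,:1]*ex+P[:,1:2]*ey,P[:,2]]
def res(b): w=W(box,b); return np.r_[(proj(w,'top')-top).ravel(),(proj(w,'scene')-sc).ravel()]
E
python3 - <<'E'
from fit import *
np.set_printoptions(precision=4,suppress=True)
r=least_squares(res,[.616,.041,.136],x_scale=[.01,.01,.05]);b=r.x;print(b,r.fun.reshape(-1,2))
np.save('b.npy',b)
f=lambda q:np.r_[(proj(W([q[0],q[2],q[1]],b),'top')-T((244,393))).ravel(),(proj(W([q[0],q[2],q[1]],b),'scene')-S((190,52))).ravel()]
q=least_squares(f,[.03,.28,0]);print('bar x,z,y',q.x,q.fun)
# joint fit lever from bar + lever-end guess in top
def plane(uv,n):
    g=lambda p:(proj(W([p[0],0,p[1]],b),n)-uv).ravel()
    return least_squares(g,[.03,.2]).x
bx,bz=q.x[:2]
for L in np.arange(1.5,2.3,.1):
    pv=np.array([-.036*np.cos(L),.124+.036*np.sin(L)]);d=np.array([bx,bz])-pv
    e=np.array([-.108*np.cos(L),0,.124+.108*np.sin(L)])
    print(L,np.hypot(*d),np.arctan2(d[1],d[0])-.309,e,(proj(W(e,b),'top')[0]-[170,70])*2.857,(proj(W(e,b),'scene')[0]-[160,80])*2.2)
for uv in[(55,490),(398,545)]: # drawer front outer top corners
    w=atz(T(uv)+0,.092,'top');a=np.pi-b[2];d=w[:2]-b[:2];print('drawer',d@[np.cos(a),np.sin(a)]-.098,d@[-np.sin(a),np.cos(a)])
for d in(.02,.025,.03):print(d,(proj(W([[.098+d,-.11,.092],[.098+d,.11,.092]],b),'top')-[170,70])*2.857)
E
```

```text
[0.6186 0.0409 0.1525] [[-1.2844 -2.3039]
 [ 1.3295 -0.2486]
 [-3.9203 -0.7294]
 [ 3.3509  2.3612]
 [ 2.4712 -1.3405]
 [-1.0577  1.161 ]
 [ 1.2105 -3.0806]
 [-3.3745 -0.3846]]
bar x,z,y [0.0424 0.2764 0.0002] [-0.084  -0.0512 -0.1139  0.0021]
1.5 0.1248575746224605 0.8939510152796433 [-0.0076  0.      0.2317] [262.3159 295.0801] [217.3204 143.3381]
1.6 0.1235388809684017 0.9209104967520096 [0.0032 0.     0.232 ] [258.4655 316.1717] [211.1881 135.4399]
1.7000000000000002 0.12265719121535294 0.9492533833392915 [0.0139 0.     0.2311] [254.62   337.3891] [205.2231 129.1288]
1.8000000000000003 0.1222308355350097 0.9784363985374978 [0.0245 0.     0.2292] [250.8409 358.3927] [199.4953 124.4187]
1.9000000000000004 0.12226884366587382 1.007871442520202 [0.0349 0.     0.2262] [247.1878 378.8503] [194.0652 121.2965]
2.0000000000000004 0.1227704061730969 1.0369566416243525 [0.0449 0.     0.2222] [243.7165 398.4478] [188.9835 119.7256]
2.1000000000000005 0.1237249233419826 1.065109200975002 [0.0545 0.     0.2172] [240.4772 416.8981] [184.2916 119.6503]
2.2000000000000006 0.12511263454748586 1.091795767110556 [0.0636 0.     0.2113] [237.5134 433.9486] [180.0219 120.9993]
drawer 0.02470913031795391 -0.10774298290975097
drawer 0.019751227164634733 0.1095510828401672
0.02 [[ 52.8872 481.9192]
 [398.6403 545.5258]]
0.025 [[ 51.3801 489.809 ]
 [397.2626 553.4774]]
0.03 [[ 49.8719 497.705 ]
 [395.8839 561.4352]]
```

Call:
send_rows(
  plan=[
    {"linear": [0,0,0],"delta_rot": [0,0,7],"fingers": 0},
    {"linear": [0,0,0],"delta_rot": [0,0,7],"fingers": 0},
    {"linear": [0,0,0],"delta_rot": [0,0,7],"fingers": 0},
    {"linear": [0,0,0],"delta_rot": [0,0,7],"fingers": 0},
    {"linear": [0,0,0],"delta_rot": [0,0,7],"fingers": 0},
    {"linear": [-0.04,0,0],"delta_rot": [0,0,0],"fingers": 0},
    {"linear": [-0.04,0,0],"delta_rot": [0,0,0],"fingers": 0},
    {"linear": [-0.04,0,0],"delta_rot": [0,0,0],"fingers": 0},
    {"linear": [-0.04,0,0],"delta_rot": [0,0,0],"fingers": 0},
    {"linear": [-0.04,0,0],"delta_rot": [0,0,0],"fingers": 0},
    {"linear": [-0.04,0,0],"delta_rot": [0,0,0],"fingers": 0},
    {"linear": [-0.04,0,0],"delta_rot": [0,0,0],"fingers": 0},
  ],
)

```text
clock: 1.7
position: [0.3036, -0.2398, 0.2532]
ee_rot: [-0.001, -0.638, 0.77, -0.003]
contact_force: [1.3, -0.0, -0.1]
width: 0.0002
```

```bash
cat > st.py <<'E'
from fit import *
from scipy.spatial.transform import Rotation as Ro
import sys
np.set_printoptions(precision=4,suppress=True)
b=np.load('b.npy');s=manip.get_state()
q=s['ee_rot'];R=Ro.from_quat([*q[1:],q[0]]).as_matrix()
a=np.pi-b[2];ex=np.array([np.cos(a),np.sin(a),0]);B=np.c_[ex,[-ex[1],ex[0],0],[0,0,1]]
o=np.array([*b[:2],0]);p=np.array(s['position'])
print('t',round(s['clock'],2),'box TCP',B.T@(p-o),'tip',B.T@(p+R[:,2]*.025-o),'w',s['width'],'q',s['qpos'])
print('tool axes in box (cols)',(B.T@R).round(3).tolist(),'F box',B.T@s['contact_force'])
if len(sys.argv)>3:
    d=B@np.array([float(v) for v in sys.argv[1:4]])+o-R[:,2]*.025-p
    print('shift tool for tip',R.T@d)
E
python3 st.py .16 -.08 .2
```

```text
t 1.7 box TCP [0.2687 0.3253 0.2532] tip [0.2687 0.3255 0.2282] w 0.0001728297316287715 q [-0.8464 -0.0153  1.8643 -0.0031  1.2865  0.9123]
tool axes in box (cols) [[0.035, 0.999, -0.003], [0.999, -0.035, 0.006], [0.006, -0.003, -1.0]] F box [-1.3119 -0.1865 -0.1061]
shift tool for tip [-0.4092 -0.0945  0.026 ]
```

Call:
send_rows(
  plan=[
    {"linear": [-0.041,0,0],"delta_rot": [0,0,-2],"fingers": 0},
    {"linear": [-0.041,0,0],"delta_rot": [0,0,0],"fingers": 0},
    {"linear": [-0.041,0,0],"delta_rot": [0,0,0],"fingers": 0},
    {"linear": [-0.041,0,0],"delta_rot": [0,0,0],"fingers": 0},
    {"linear": [-0.041,0,0],"delta_rot": [0,0,0],"fingers": 0},
    {"linear": [-0.041,0,0],"delta_rot": [0,0,0],"fingers": 0},
    {"linear": [-0.041,0,0],"delta_rot": [0,0,0],"fingers": 0},
    {"linear": [-0.038,-0.01,0.01],"delta_rot": [0,0,0],"fingers": 0},
    {"linear": [-0.038,-0.01,0.01],"delta_rot": [0,0,0],"fingers": 0},
    {"linear": [-0.035,-0.02,0.01],"delta_rot": [0,0,0],"fingers": 0},
    {"linear": [-0.015,-0.02,0.03],"delta_rot": [0,0,0],"fingers": 0},
  ],
)

```text
clock: 2.62
position: [0.4268, 0.174, 0.2002]
ee_rot: [0.01, -0.652, 0.758, -0.011]
contact_force: [1.7, 0.2, 0.6]
width: 0.0
```

```bash
python3 st.py .15 -.08 .06
```

```text
t 2.62 box TCP [ 0.2098 -0.1024  0.2002] tip [ 0.209  -0.1024  0.1752] w 2.9133247543779048e-05 q [ 0.2441  0.1326  1.8431 -0.0121  1.1373  1.9688]
tool axes in box (cols) [[-0.004, 1.0, -0.031], [1.0, 0.004, -0.001], [-0.001, -0.031, -1.0]] F box [-1.6329 -0.4698  0.6213]
shift tool for tip [ 0.0227 -0.0554  0.117 ]
```

Call:
send_rows(
  plan=[
    {"linear": [0.008,-0.015,0.03],"delta_rot": [1,0,0],"fingers": 0},
    {"linear": [0.008,-0.015,0.03],"delta_rot": [0,0,0],"fingers": 0},
    {"linear": [0.007,-0.015,0.03],"delta_rot": [0,0,0],"fingers": 0},
    {"linear": [0,-0.01,0.027],"delta_rot": [0,0,0],"fingers": 0},
    {"linear": [0,0,0],"delta_rot": [0,0,0],"fingers": 0},
    {"linear": [0,0,0],"delta_rot": [0,0,0],"fingers": 0},
  ],
)

```text
clock: 3.12
position: [0.4886, 0.1488, 0.0783]
ee_rot: [0.017, -0.656, 0.754, -0.017]
contact_force: [-0.4, -0.1, 0.1]
width: 0.0001
```

```bash
python3 st.py .109 -.08 .06
```

```text
t 3.12 box TCP [ 0.1449 -0.0869  0.0783] tip [ 0.1437 -0.087   0.0533] w 9.720259452919277e-05 q [ 0.167   0.3309  1.931  -0.0155  0.8328  1.8865]
tool axes in box (cols) [[-0.014, 0.999, -0.048], [1.0, 0.014, -0.004], [-0.003, -0.048, -0.999]] F box [0.3958 0.1952 0.1155]
shift tool for tip [ 0.0074 -0.0349 -0.005 ]
```

Call:
send_rows(
  plan=[
    {"linear": [0,-0.008,0],"delta_rot": [0,0,0],"fingers": 0},
    {"linear": [0,-0.008,0],"delta_rot": [0,0,0],"fingers": 0},
    {"linear": [0,-0.006,0],"delta_rot": [0,0,0],"fingers": 0},
    {"linear": [0,-0.005,0],"delta_rot": [0,0,0],"fingers": 0},
    {"linear": [0,-0.004,0],"delta_rot": [0,0,0],"fingers": 0},
  ],
)

```text
clock: 3.53
position: [0.5143, 0.1449, 0.0828]
ee_rot: [0.013, -0.657, 0.754, -0.014]
contact_force: [-3.3, 0.6, -2.4]
width: 0.0002
```

```bash
python3 st.py .109 -.08 .06
```

```text
t 3.53 box TCP [ 0.1189 -0.0869  0.0828] tip [ 0.118  -0.087   0.0578] w 0.0002220120736946617 q [ 0.15    0.3578  1.8685 -0.0114  0.8782  1.866 ]
tool axes in box (cols) [[-0.015, 0.999, -0.038], [1.0, 0.014, -0.003], [-0.002, -0.038, -0.999]] F box [ 3.3564 -0.0935 -2.4305]
shift tool for tip [ 0.0071 -0.0089 -0.0019]
```

Call:
send_rows(
  plan=[
    {"linear": [0,-0.004,0],"delta_rot": [0,0,0],"fingers": 0},
    {"linear": [0,-0.004,0],"delta_rot": [0,0,0],"fingers": 0},
    {"linear": [0,-0.004,0],"delta_rot": [0,0,0],"fingers": 0},
  ],
)

```text
clock: 3.78
position: [0.5241, 0.1436, 0.0843]
ee_rot: [0.011, -0.656, 0.754, -0.011]
contact_force: [-14.5, 3.8, 5.5]
width: -0.0005
```

```bash
python3 st.py .109 -.08 .06
```

```text
t 3.78 box TCP [ 0.1091 -0.0871  0.0843] tip [ 0.1082 -0.0872  0.0593] w -0.0004886332804456836 q [ 0.1437  0.3693  1.8432 -0.0087  0.8975  1.8585]
tool axes in box (cols) [[-0.014, 0.999, -0.032], [1.0, 0.014, -0.003], [-0.002, -0.032, -0.999]] F box [14.9527 -1.5605  5.5352]
shift tool for tip [ 0.0072  0.0008 -0.0008]
```

Call:
send_rows(
  plan=[
    {"linear": [0,-0.001,0],"delta_rot": [0,0,0],"fingers": 0},
    {"linear": [0,0,0],"delta_rot": [0,0,0],"fingers": 0},
    {"linear": [0,0,0],"delta_rot": [0,0,0],"fingers": 0},
    {"linear": [0,0.015,0],"delta_rot": [-1,0,0],"fingers": 0},
    {"linear": [0,0.02,-0.02],"delta_rot": [-1,0,0],"fingers": 0},
    {"linear": [0,0,-0.04],"delta_rot": [0,0,0],"fingers": 0},
    {"linear": [0,0,-0.04],"delta_rot": [0,0,0],"fingers": 0},
    {"linear": [0,0,-0.04],"delta_rot": [0,0,0],"fingers": 0},
    {"linear": [0,0,-0.04],"delta_rot": [0,0,0],"fingers": 0},
    {"linear": [0,0,-0.04],"delta_rot": [0,0,0],"fingers": 0},
    {"linear": [0,0,-0.035],"delta_rot": [0,0,0],"fingers": 0},
  ],
)

```text
clock: 4.7
position: [0.4912, 0.1474, 0.3468]
ee_rot: [0.003, -0.657, 0.754, -0.001]
contact_force: [0.9, -0.1, 0.4]
width: 0.0002
```

```bash
python3 st.py 0 -.085 .3; python3 - <<'E'
from h import *
a=snap('scene','s2.png');b=snap('top','t2.png')
c=cv2.resize(np.hstack([a[80:300,150:370],b[70:290,170:390]]),(800,400),interpolation=3);cv2.imwrite('pics/c2.png',c[:,:,::-1])
E
```

```text
t 4.7 box TCP [ 0.1421 -0.0859  0.3468] tip [ 0.142  -0.086   0.3218] w 0.00019953308359640449 q [0.1547 0.1385 1.4652 0.0015 1.5313 1.8637]
tool axes in box (cols) [[-0.014, 1.0, -0.006], [1.0, 0.014, -0.003], [-0.003, -0.006, -1.0]] F box [-0.8925 -0.0723  0.3821]
shift tool for tip [ 0.003  -0.1418  0.0226]
```

View pics/c2.png

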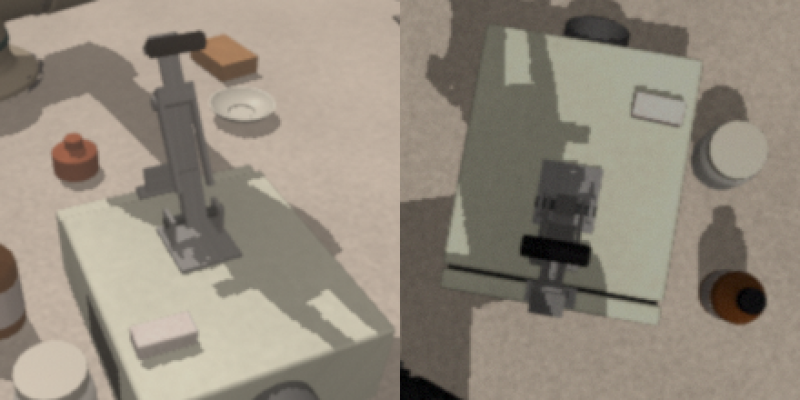

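Call:
send_rows(
  plan=[
    {"linear": [0,-0.037,0],"delta_rot": [0,0,0],"fingers": 0},
    {"linear": [0,-0.037,0],"delta_rot": [0,0,0],"fingers": 0},
    {"linear": [0,-0.037,0],"delta_rot": [0,0,0],"fingers": 0},
    {"linear": [0,-0.037,0],"delta_rot": [0,0,0],"fingers": 0},
    {"linear": [0,0,0],"delta_rot": [0,0,0],"fingers": 0},
    {"linear": [0.03,0,0],"delta_rot": [0,0,0],"fingers": 0},
    {"linear": [0.03,0,0],"delta_rot": [0,0,0],"fingers": 0},
    {"linear": [0.025,0,0],"delta_rot": [0,0,0],"fingers": 0},
    {"linear": [0,0,0],"delta_rot": [0,0,0],"fingers": 0},
  ],
)

```text
clock: 5.55
position: [0.6389, 0.0409, 0.3548]
ee_rot: [0.018, -0.659, 0.752, -0.013]
contact_force: [0.9, 0.0, -0.3]
width: -0.0001
```

```bash
python3 st.py 0 0 .265
```

```text
t 5.55 box TCP [-0.0201 -0.0031  0.3548] tip [-0.0212 -0.0034  0.3298] w -5.29171517629559e-05 q [-0.0482  0.3198  1.2042  0.0066  1.574   1.6552]
tool axes in box (cols) [[-0.02, 0.999, -0.043], [1.0, 0.02, -0.011], [-0.01, -0.043, -0.999]] F box [-0.8441 -0.1788 -0.3045]
shift tool for tip [0.0036 0.024  0.0638]
```

Call:
send_rows(
  plan=[
    {"linear": [0.003,0.005,0.022],"delta_rot": [-1.5,0,0],"fingers": 0},
    {"linear": [0,0.005,0.022],"delta_rot": [-1,0,0],"fingers": 0},
    {"linear": [0,0.003,0.018],"delta_rot": [0,0,0],"fingers": 0},
    {"linear": [0,0,0],"delta_rot": [0,0,0],"fingers": 0},
  ],
)

```text
clock: 5.88
position: [0.6285, 0.0388, 0.2928]
ee_rot: [0.008, -0.657, 0.754, 0.0]
contact_force: [-0.5, -0.8, -1.2]
width: 0.0
```

```bash
python3 st.py 0.023 0 .265
```

```text
t 5.88 box TCP [-0.0101  0.0006  0.2928] tip [-0.0103  0.0003  0.2678] w 1.7673206575536985e-05 q [-0.0548  0.3366  1.3262  0.011   1.4679  1.6511]
tool axes in box (cols) [[-0.016, 1.0, -0.01], [1.0, 0.016, -0.012], [-0.012, -0.01, -1.0]] F box [ 0.3631  0.8815 -1.2471]
shift tool for tip [-0.0008  0.0334  0.0025]
```

Call:
send_rows(
  plan=[
    {"linear": [0,0.012,0],"delta_rot": [0,0,0],"fingers": 0},
    {"linear": [0,0.012,0],"delta_rot": [0,0,0],"fingers": 0},
    {"linear": [0,0.008,0],"delta_rot": [0,0,0],"fingers": 0},
    {"linear": [0,0.008,0.002],"delta_rot": [0,0,0],"fingers": 0},
    {"linear": [0,0.008,0.003],"delta_rot": [0,0,0],"fingers": 0},
    {"linear": [0,0.008,0.003],"delta_rot": [0,0,0],"fingers": 0},
    {"linear": [0,0.008,0.004],"delta_rot": [0,0,0],"fingers": 0},
    {"linear": [0,0.007,0.004],"delta_rot": [0,0,0],"fingers": 0},
    {"linear": [0,0.006,0.003],"delta_rot": [0,0,0],"fingers": 0},
    {"linear": [0,0,0],"delta_rot": [0,0,0],"fingers": 0},
  ],
)

```text
clock: 6.72
position: [0.5501, 0.0525, 0.2744]
ee_rot: [0.013, -0.658, 0.753, -0.004]
contact_force: [-0.2, -0.5, -0.2]
width: 0.0003
```

```bash
python3 st.py 0.08 0 .245; python3 - <<'E'
from h import *
a=snap('scene','s3.png');b=snap('top','t3.png')
c=cv2.resize(np.hstack([a[80:300,150:370],b[70:290,170:390]]),(800,400),interpolation=3);cv2.imwrite('pics/c3.png',c[:,:,::-1])
E
```

```text
t 6.72 box TCP [ 0.0695 -0.001   0.2744] tip [ 0.069  -0.0014  0.2494] w 0.0002893134534567879 q [-0.0379  0.2195  1.5382  0.0117  1.3603  1.6647]
tool axes in box (cols) [[-0.018, 1.0, -0.022], [1.0, 0.018, -0.014], [-0.014, -0.022, -1.0]] F box [ 0.1466  0.5298 -0.2178]
shift tool for tip [0.0012 0.0112 0.0042]
```

View pics/c3.png

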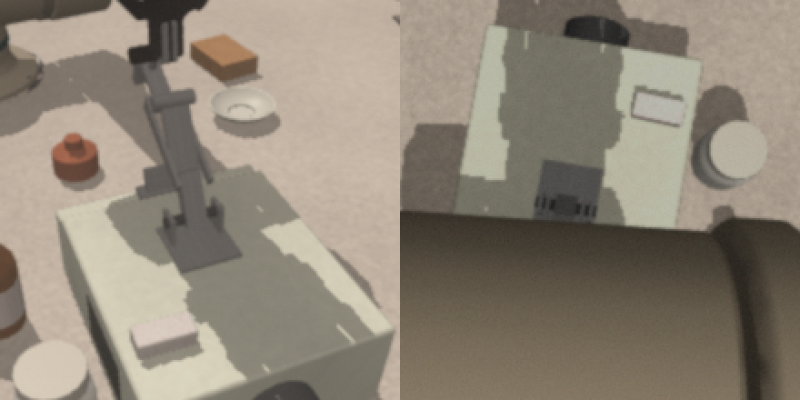

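Call:
send_rows(
  plan=[
    {"linear": [0,0.006,0.003],"delta_rot": [0,0,0],"fingers": 0},
    {"linear": [0,0.006,0.003],"delta_rot": [0,0,0],"fingers": 0},
    {"linear": [0,0.005,0.003],"delta_rot": [0,0,0],"fingers": 0},
    {"linear": [0,0,0],"delta_rot": [0,0,0],"fingers": 0},
    {"linear": [0,0,-0.02],"delta_rot": [0,0,0],"fingers": 0},
    {"linear": [0,0,-0.03],"delta_rot": [0,0,0],"fingers": 0},
    {"linear": [0,0,-0.02],"delta_rot": [0,0,0],"fingers": 0},
    {"linear": [0,0,0],"delta_rot": [0,0,0],"fingers": 0},
  ],
)

```text
clock: 7.48
position: [0.5311, 0.0538, 0.3344]
ee_rot: [0.011, -0.658, 0.753, -0.003]
contact_force: [0.2, -0.2, -0.5]
width: -0.0004
```

```bash
python3 st.py 0.12 0 .19; python3 - <<'E'
from h import *
a=snap('scene','s4.png')
c=cv2.resize(a[60:230,180:330],(600,680)[::1],interpolation=3)[:600];cv2.imwrite('pics/c4.png',c[:,:,::-1])
E
```

```text
t 7.48 box TCP [0.0884 0.0005 0.3344] tip [0.0879 0.0002 0.3094] w -0.00038337658242120013 q [-0.0366  0.1674  1.4595  0.0113  1.4945  1.6684]
tool axes in box (cols) [[-0.018, 1.0, -0.019], [1.0, 0.017, -0.014], [-0.013, -0.019, -1.0]] F box [-0.2282  0.1982 -0.4699]
shift tool for tip [0.0008 0.0343 0.1187]
```

View pics/c4.png

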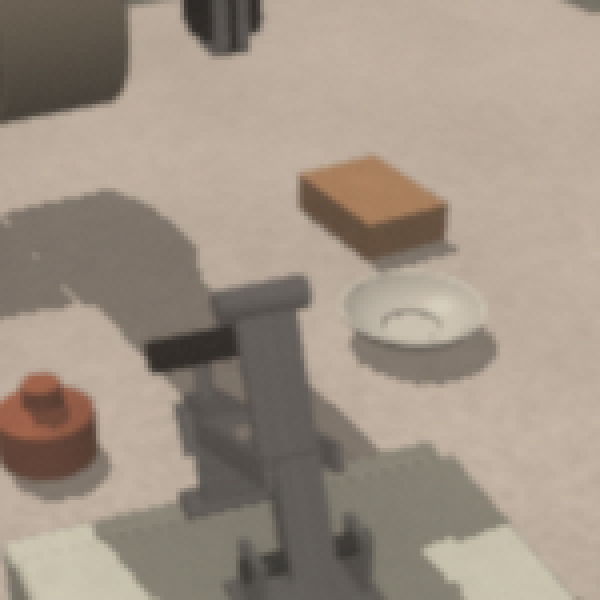

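Call:
send_rows(
  plan=[
    {"linear": [0,0.02,0],"delta_rot": [0,0,0],"fingers": 0},
    {"linear": [0,0.02,0],"delta_rot": [0,0,0],"fingers": 0},
    {"linear": [0,0.005,0.02],"delta_rot": [0,0,0],"fingers": 0},
    {"linear": [0,0,0.02],"delta_rot": [0,0,0],"fingers": 0},
    {"linear": [0,0,0.02],"delta_rot": [0,0,0],"fingers": 0},
    {"linear": [0,0,0.015],"delta_rot": [0,0,0],"fingers": 0},
    {"linear": [0,0,0.01],"delta_rot": [0,0,0],"fingers": 0},
    {"linear": [0,0,0],"delta_rot": [0,0,0],"fingers": 0},
  ],
)

```text
clock: 8.2
position: [0.4816, 0.0611, 0.2348]
ee_rot: [0.007, -0.658, 0.753, 0.001]
contact_force: [-0.8, -0.4, -0.1]
width: -0.0001
```

```bash
python3 st.py 0.135 0 .155; python3 - <<'E'
from h import *
a=snap('scene','s5.png')
c=cv2.resize(a[90:230,190:330],(600,600),interpolation=3)[:600];cv2.imwrite('pics/c5.png',c[:,:,::-1])
E
```

```text
t 8.2 box TCP [0.1385 0.0009 0.2348] tip [0.1383 0.0006 0.2098] w -6.364137610800894e-05 q [-0.025   0.1493  1.7294  0.0116  1.2534  1.6776]
tool axes in box (cols) [[-0.017, 1.0, -0.008], [1.0, 0.017, -0.012], [-0.012, -0.008, -1.0]] F box [ 0.7292  0.5546 -0.1255]
shift tool for tip [ 0.0002 -0.0029  0.0549]
```

View pics/c5.png

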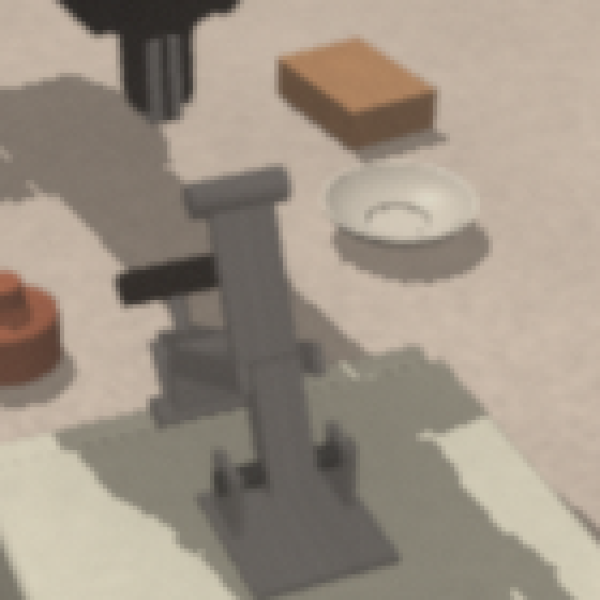

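```bash
python3 - <<'E'
from fit import *
b=np.load('b.npy')
for L in(1.8,2.0):
  for s in(-.5,-.4,-.3,-.1,.1):
    x=-.036*np.cos(L)+.1218*np.cos(s+.309);z=.124+.036*np.sin(L)+.1218*np.sin(s+.309)
    print(L,s,round(x,4),round(z,4),proj(W([[x,.025,z]],b),'scene').round(1))
for L in(1.7,1.8,1.9,2.0,2.1):
    print(L,proj(W([[-.108*np.cos(L),.02*s,.124+.108*np.sin(L)] for s in(1,-1)],b),'scene').round(1).tolist())
print('seen',190+np.array([187,290])/4.286,90+np.array([199,182])/4.286,'bar',190+118/4.286,90+288/4.286)
E
```

```text
1.8 -0.5 0.1278 0.1359 [[217.7 156.7]]
1.8 -0.4 0.1295 0.148 [[217.1 150.8]]
1.8 -0.3 0.13 0.1602 [[216.7 145.1]]
1.8 -0.1 0.1273 0.1843 [[216.5 134.3]]
1.8 0.1 0.1199 0.2075 [[217.1 124.6]]
2.0 -0.5 0.1346 0.1336 [[216.7 156. ]]
2.0 -0.4 0.1363 0.1457 [[216.1 150.1]]
2.0 -0.3 0.1368 0.1578 [[215.6 144.4]]
2.0 -0.1 0.1341 0.182 [[215.4 133.7]]
2.0 0.1 0.1267 0.2052 [[215.9 124. ]]
1.7 [[241.1, 141.1], [265.2, 136.3]]
1.8 [[238.6, 138.9], [262.5, 134.2]]
1.9 [[236.3, 137.5], [259.8, 132.9]]
2.0 [[234.2, 136.7], [257.4, 132.2]]
2.1 [[232.2, 136.6], [255.1, 132.2]]
seen [233.63042464 257.66215586] [136.43023798 132.46383574] bar 217.53149790013998 157.19552029864678
```

Call:
send_rows(
  plan=[
    {"linear": [0,-0.018,-0.012],"delta_rot": [0,0,0],"fingers": 0},
    {"linear": [0,-0.018,0],"delta_rot": [0,0,0],"fingers": 0},
    {"linear": [0,-0.014,0],"delta_rot": [0,0,0],"fingers": 0},
    {"linear": [0,-0.01,0],"delta_rot": [0,0,0],"fingers": 0},
    {"linear": [0,-0.01,0],"delta_rot": [0,0,0],"fingers": 0},
    {"linear": [0,-0.01,0],"delta_rot": [0,0,0],"fingers": 0},
    {"linear": [0,-0.01,0],"delta_rot": [0,0,0],"fingers": 0},
    {"linear": [0,-0.01,0],"delta_rot": [0,0,0],"fingers": 0},
  ],
)

```text
clock: 8.92
position: [0.5738, 0.0484, 0.2559]
ee_rot: [0.001, -0.658, 0.753, 0.008]
contact_force: [-8.3, 0.8, 15.4]
width: 0.0
```

```bash
python3 st.py -0.031 0 .222
```

```text
t 8.92 box TCP [ 0.0454 -0.0006  0.2559] tip [ 0.0457 -0.0009  0.2309] w 7.247563806313607e-06 q [-0.044   0.2814  1.4982  0.0126  1.3714  1.6583]
tool axes in box (cols) [[-0.018, 1.0, 0.011], [1.0, 0.018, -0.011], [-0.011, 0.01, -1.0]] F box [ 8.343   0.471  15.4295]
shift tool for tip [ 0.0024 -0.0768  0.0081]
```

Call:
send_rows(
  plan=[
    {"linear": [0,0.005,-0.015],"delta_rot": [0,0,0],"fingers": 0},
    {"linear": [0,0.02,-0.005],"delta_rot": [0,0,0],"fingers": 0},
    {"linear": [0,0.025,0],"delta_rot": [0,0,0],"fingers": 0},
    {"linear": [0,0,0],"delta_rot": [0,0,0],"fingers": 0},
  ],
)

```text
clock: 9.25
position: [0.5264, 0.0543, 0.2796]
ee_rot: [0.002, -0.658, 0.753, 0.007]
contact_force: [-0.6, -0.3, -0.0]
width: 0.0
```

```bash
python3 st.py .105 0 .195; python3 - <<'E'
from h import *
a=snap('scene','s6.png')
c=cv2.resize(a[90:230,190:330],(600,600),interpolation=3)[:600];cv2.imwrite('pics/c6.png',c[:,:,::-1])
E
```

```text
t 9.25 box TCP [0.0932 0.0007 0.2796] tip [0.0934 0.0004 0.2546] w 1.2299792534973143e-05 q [-0.0366  0.1963  1.5556  0.0125  1.3959  1.6668]
tool axes in box (cols) [[-0.018, 1.0, 0.008], [1.0, 0.018, -0.012], [-0.012, 0.007, -1.0]] F box [ 0.5603  0.4194 -0.0082]
shift tool for tip [0.0001 0.0112 0.0597]
```

View pics/c6.png

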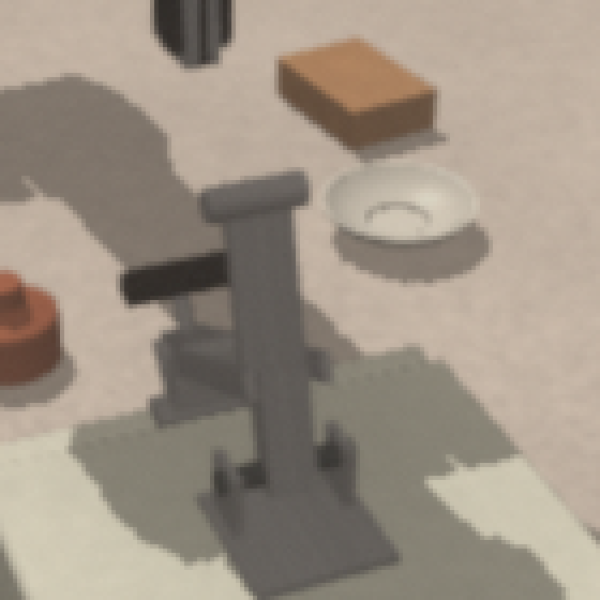

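Call:
send_rows(
  plan=[
    {"linear": [0,0.005,0.018],"delta_rot": [0,0,0],"fingers": 0},
    {"linear": [0,0,0.018],"delta_rot": [0,0,0],"fingers": 0},
    {"linear": [0,0,0.01],"delta_rot": [0,0,0],"fingers": 0},
    {"linear": [0,0,0],"delta_rot": [0,0,0],"fingers": 0},
    {"linear": [0,-0.015,0],"delta_rot": [0,0,0],"fingers": 0},
    {"linear": [0,-0.015,0],"delta_rot": [0,0,0],"fingers": 0},
  ],
)

```text
clock: 9.8
position: [0.5556, 0.0511, 0.2339]
ee_rot: [0.004, -0.658, 0.753, 0.004]
contact_force: [0.2, 0.2, 0.3]
width: -0.0003
```

```bash
python3 st.py 0.01 0 .207
```

```text
t 9.8 box TCP [ 0.0638 -0.0005  0.2339] tip [ 0.0638 -0.0008  0.2089] w -0.00025913372662587556 q [-0.0402  0.2627  1.5807  0.0124  1.2973  1.6616]
tool axes in box (cols) [[-0.018, 1.0, 0.0], [1.0, 0.018, -0.012], [-0.012, 0.0, -1.0]] F box [-0.1522 -0.1913  0.3222]
shift tool for tip [ 0.0018 -0.0538  0.0018]
```

Call:
send_rows(
  plan=[
    {"linear": [0,-0.01,0],"delta_rot": [0,0,0],"fingers": 0},
    {"linear": [0,-0.01,0],"delta_rot": [0,0,0],"fingers": 0},
    {"linear": [0,-0.01,0],"delta_rot": [0,0,0],"fingers": 0},
    {"linear": [0,-0.01,0],"delta_rot": [0,0,0],"fingers": 0},
    {"linear": [0,-0.01,0],"delta_rot": [0,0,0],"fingers": 0},
    {"linear": [0,-0.01,-0.002],"delta_rot": [0,0,0],"fingers": 0},
    {"linear": [0,-0.01,-0.003],"delta_rot": [0,0,0],"fingers": 0},
  ],
)

```text
clock: 10.38
position: [0.6294, 0.041, 0.2384]
ee_rot: [0.001, -0.658, 0.753, 0.007]
contact_force: [-2.7, -0.2, -1.2]
width: -0.0
```

```bash
python3 st.py -.02 0 .215
```

```text
t 10.38 box TCP [-0.0106 -0.0017  0.2384] tip [-0.0104 -0.002   0.2134] w -3.959755436787944e-05 q [-0.0519  0.3726  1.4045  0.0124  1.3723  1.651 ]
tool axes in box (cols) [[-0.018, 1.0, 0.009], [1.0, 0.018, -0.011], [-0.012, 0.009, -1.0]] F box [ 2.6093  0.5765 -1.2199]
shift tool for tip [ 0.0021 -0.0096 -0.0017]
```

Call:
send_rows(
  plan=[
    {"linear": [0,-0.003,0.002],"delta_rot": [7,0,0],"fingers": 0},
    {"linear": [0,-0.003,0.002],"delta_rot": [7,0,0],"fingers": 0},
    {"linear": [0,-0.003,0.003],"delta_rot": [7,0,0],"fingers": 0},
    {"linear": [0,-0.003,0.003],"delta_rot": [7,0,0],"fingers": 0},
    {"linear": [0,-0.002,0.003],"delta_rot": [7,0,0],"fingers": 0},
    {"linear": [0,0,0],"delta_rot": [0,0,0],"fingers": 0},
  ],
)

```text
clock: 10.88
position: [0.6382, 0.0392, 0.2138]
ee_rot: [0.19, -0.629, 0.724, -0.211]
contact_force: [-4.9, 0.8, 0.3]
width: -0.0003
```

```bash
python3 st.py -.042 0 .209;python3 - <<'E'
from h import *
a=snap('scene','s7.png')
c=cv2.resize(a[90:230,190:330],(600,600),interpolation=3)[:600];cv2.imwrite('pics/c7.png',c[:,:,::-1])
E
```

```text
t 10.88 box TCP [-0.0196 -0.0012  0.2138] tip [-0.0332 -0.0017  0.1928] w -0.00029348343106236515 q [-0.0174  0.1834  1.8947 -0.1195  0.4931  1.7825]
tool axes in box (cols) [[-0.015, 0.839, -0.544], [1.0, 0.007, -0.017], [-0.01, -0.544, -0.839]] F box [ 4.9963 -0.0801  0.2817]
shift tool for tip [ 0.0016 -0.0161 -0.0088]
```

View pics/c7.png

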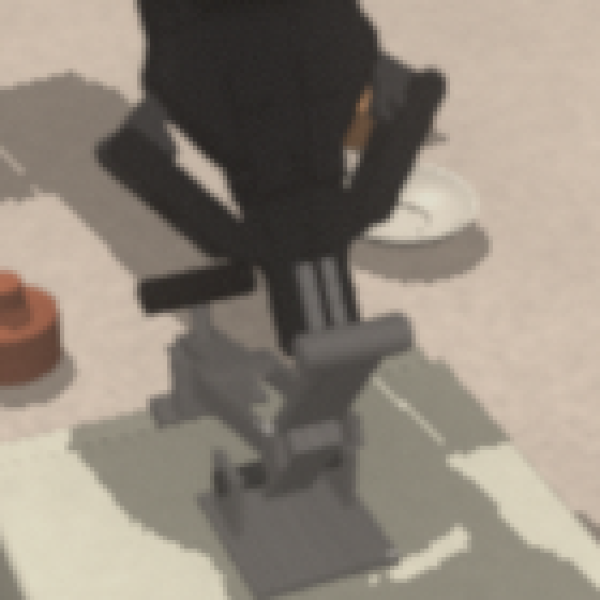

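Call:
send_rows(
  plan=[
    {"linear": [0,-0.003,0.006],"delta_rot": [0,0,0],"fingers": 0},
    {"linear": [0,-0.003,0.006],"delta_rot": [0,0,0],"fingers": 0},
    {"linear": [0,-0.003,0.006],"delta_rot": [0,0,0],"fingers": 0},
    {"linear": [0,-0.002,0.007],"delta_rot": [0,0,0],"fingers": 0},
    {"linear": [0,-0.001,0.007],"delta_rot": [0,0,0],"fingers": 0},
  ],
)

```text
clock: 11.35
position: [0.6639, 0.0356, 0.1955]
ee_rot: [0.185, -0.63, 0.725, -0.207]
contact_force: [-5.5, -0.0, 2.6]
width: 0.0002
```

```bash
python3 st.py -.08 0 .137
```

```text
t 11.35 box TCP [-0.0456 -0.0016  0.1955] tip [-0.059  -0.002   0.1744] w 0.00022296230380307292 q [-0.0235  0.2412  1.8616 -0.1163  0.4809  1.7748]
tool axes in box (cols) [[-0.015, 0.846, -0.533], [1.0, 0.008, -0.015], [-0.008, -0.534, -0.846]] F box [5.4787 0.8708 2.6145]
shift tool for tip [0.0026 0.0022 0.0428]
```

Call:
send_rows(
  plan=[
    {"linear": [0,-0.001,0.007],"delta_rot": [-1,0,0],"fingers": 0},
    {"linear": [0,-0.001,0.007],"delta_rot": [-1,0,0],"fingers": 0},
    {"linear": [0,0,0.007],"delta_rot": [-1,0,0],"fingers": 0},
    {"linear": [0,0,0.007],"delta_rot": [-1,0,0],"fingers": 0},
  ],
)

```text
clock: 11.68
position: [0.6836, 0.0332, 0.1726]
ee_rot: [0.162, -0.637, 0.732, -0.179]
contact_force: [0.1, 0.9, 0.2]
width: 0.0001
```

```bash
python3 st.py -.08 0 .137
```

```text
t 11.68 box TCP [-0.0654 -0.0022  0.1726] tip [-0.0771 -0.0026  0.1505] w 0.00013922294585784644 q [-0.0323  0.3073  1.7923 -0.079   0.5569  1.7345]
tool axes in box (cols) [[-0.015, 0.883, -0.469], [1.0, 0.01, -0.015], [-0.008, -0.469, -0.883]] F box [ 0.0663 -0.8884  0.1782]
shift tool for tip [0.0027 0.0038 0.0132]
```

Call:
send_rows(
  plan=[
    {"linear": [0,0,0.006],"delta_rot": [0,0,0],"fingers": 0},
    {"linear": [0,0,0.005],"delta_rot": [0,0,0],"fingers": 0},
    {"linear": [0,0,0.003],"delta_rot": [0,0,0],"fingers": 0},
  ],
)

```text
clock: 11.93
position: [0.6947, 0.0317, 0.1588]
ee_rot: [0.162, -0.636, 0.732, -0.18]
contact_force: [0.3, -0.3, 0.1]
width: 0.0002
```

```bash
python3 st.py -.08 0 .137
```

```text
t 11.93 box TCP [-0.0767 -0.0024  0.1588] tip [-0.0884 -0.0028  0.1367] w 0.00016844614234185406 q [-0.0344  0.3363  1.7883 -0.0805  0.5304  1.7357]
tool axes in box (cols) [[-0.015, 0.883, -0.47], [1.0, 0.009, -0.015], [-0.009, -0.47, -0.883]] F box [-0.3667  0.2769  0.0974]
shift tool for tip [ 0.0027  0.0073 -0.0043]
```

Lever apparently snapped down (no force). A light press, then withdraw and look.

Call:
send_rows(
  plan=[
    {"linear": [0,0.006,0.006],"delta_rot": [0,0,0],"fingers": 0},
    {"linear": [0,0.002,0.003],"delta_rot": [0,0,0],"fingers": 0},
  ],
)

```text
clock: 12.1
position: [0.6975, 0.0317, 0.1549]
ee_rot: [0.168, -0.635, 0.73, -0.186]
contact_force: [-10.8, 1.0, 19.6]
width: -0.0
```

```bash
python3 st.py -.08 0 .137
```

```text
t 12.1 box TCP [-0.0794 -0.0029  0.1549] tip [-0.0915 -0.0033  0.133 ] w -1.4566952205056722e-05 q [-0.0338  0.3405  1.8023 -0.0876  0.4947  1.7425]
tool axes in box (cols) [[-0.016, 0.874, -0.486], [1.0, 0.009, -0.016], [-0.01, -0.486, -0.874]] F box [10.8228  0.6693 19.5677]
shift tool for tip [ 0.0031  0.0081 -0.0091]
```

Call:
send_rows(
  plan=[
    {"linear": [0,0,-0.02],"delta_rot": [0,0,0],"fingers": 0},
    {"linear": [0,0,-0.04],"delta_rot": [0,0,0],"fingers": 0},
    {"linear": [0,0,-0.04],"delta_rot": [0,0,0],"fingers": 0},
    {"linear": [0,0,-0.04],"delta_rot": [0,0,0],"fingers": 0},
    {"linear": [0,0,-0.04],"delta_rot": [0,0,0],"fingers": 0},
    {"linear": [-0.04,0.01,-0.02],"delta_rot": [0,0,0],"fingers": 0},
    {"linear": [-0.04,0.02,0],"delta_rot": [0,0,0],"fingers": 0},
    {"linear": [-0.04,0.02,0],"delta_rot": [0,0,0],"fingers": 0},
    {"linear": [-0.04,0.02,0],"delta_rot": [0,0,0],"fingers": 0},
    {"linear": [-0.04,0.02,0],"delta_rot": [0,0,0],"fingers": 0},
    {"linear": [0,0,0],"delta_rot": [0,0,0],"fingers": 0},
  ],
)

```text
clock: 13.02
position: [0.5492, 0.2456, 0.2977]
ee_rot: [0.176, -0.63, 0.732, -0.189]
contact_force: [1.2, 0.1, -0.1]
width: -0.0002
```

```bash
python3 st.py; python3 - <<'E'
from h import *
a=snap('scene','s8.png');b=snap('top','t8.png')
c=cv2.resize(np.hstack([a[110:310,160:360],b[70:270,170:370]]),(800,400),interpolation=3);cv2.imwrite('pics/c8.png',c[:,:,::-1])
E
```

```text
t 13.02 box TCP [ 0.0997 -0.1917  0.2977] tip [ 0.0873 -0.1922  0.2761] w -0.00017037993811433677 q [ 0.4571  0.1096  1.7319 -0.3566  0.8806  2.348 ]
tool axes in box (cols) [[-0.007, 0.867, -0.499], [1.0, -0.003, -0.02], [-0.019, -0.499, -0.867]] F box [-1.2012 -0.2787 -0.1092]
```

View pics/c8.png

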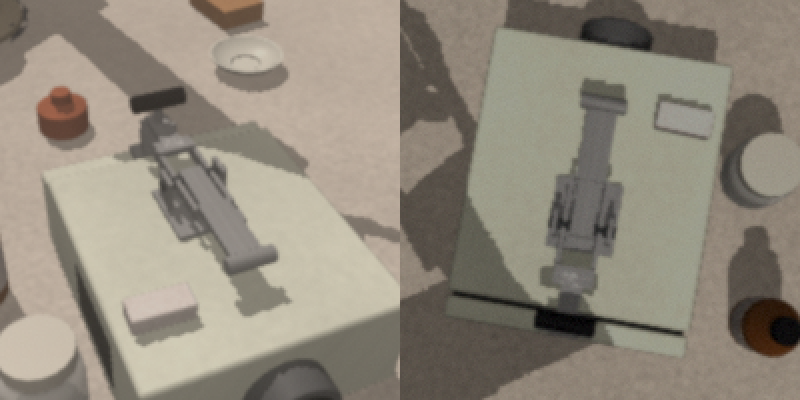

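```bash
python3 - <<'E'
from fit import *
b=np.load('b.npy');z0=.124
for L in(0.,.1,.2,.3,.45):
    # zero at latched: end z .128 -> offset
    L2=L+.037
    e=[-.108*np.cos(L2),0,.124+.108*np.sin(L2)]
    pv=np.array([-.036*np.cos(L),.124+.036*np.sin(L)])
    k=[]
    print(L,proj(W(e,b),'scene').round(1),proj(W(e,b),'top').round(1))
print('seen scene (284,239.5) top (271.5,120)')
for s in(-.15,-.05,0,.1): 
    c=[-.036+.1218*np.cos(s+.309),0,.124+.1218*np.sin(s+.309)]
    print('bar L=0 slope',s,proj(W(c,b),'scene').round(1),proj(W(c,b),'top').round(1))
print('seen bar scene',(160+158/2,110+99/2),'top',(170+166/2,70+322/2))
E
```

```text
0.0 [[284.2 239.2]] [[271.9 122.1]]
0.1 [[284.3 233.5]] [[272.  121.2]]
0.2 [[284.2 227.3]] [[272.  120.8]]
0.3 [[283.7 220.7]] [[271.9 121.1]]
0.45 [[282.3 210.1]] [[271.5 122.9]]
seen scene (284,239.5) top (271.5,120)
bar L=0 slope -0.15 [[238.1 162.7]] [[251.6 232.9]]
bar L=0 slope -0.05 [[238.5 157.9]] [[251.8 231.8]]
bar L=0 slope 0 [[238.8 155.6]] [[251.9 231. ]]
bar L=0 slope 0.1 [[239.6 151.3]] [[252.2 228.7]]
seen bar scene (239.0, 159.5) top (253.0, 231.0)
```

```bash
python3 -c "
from rig import manip
print(manip.sign_off())"
```

```text
the job is handed in; nothing more can be done
None
```

The drawer is pushed home, the claw is hooked over the keeper, and the lever is thrown over centre and lies down. I handed the job in at about 13 s with the gripper well clear; no verdict was reported.

**Drawer:** I pushed it in on its -y side until it met the hard stop at about 15 N. The final top picture shows it shut.

**Claw:** I pushed its bar over with closed fingertips. It then lowered itself to a slope of about -0.45 to -0.5 rad, which fits the hook being down beyond the keeper.

**Lever:** My first push was too high: the fingertips rode up on the lever's end bar with about 15 N. I backed off and pushed again lower, and the resistance then dropped to zero as the lever snapped over. A final press gave about 20 N, against a stop.

**Last checks:**
- The lever's end appears in the scene picture at (284, 239.5), against (284.2, 239.2) expected for 0 rad.
- The claw bar matches a slope of about -0.1 to 0 rad, as it should when latched.
- I compared the bystanders with the first pictures only by eye. Those in view look unmoved.
- I did not measure the keeper's pull directly. I infer it from the over-centre snap and the claw's position.

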